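# Clear the jammed ball feeder

## Task

The ball feeder on the bench is jammed: a stray red ball, too big for the outlet, is stuck in it and holds back the white ones. Gently nudge the red ball back up the lane, without lifting it out or forcing it, until it clicks into the sprung parking clip, press it firmly home against the rubber bumper there so that it stays, then get out of the way so that all three white balls run down into the yellow tray. Leave the other things on the bench alone.

Things in the scene. Friction and masses are not known exactly. Their poses are not given: they have to be found in the camera images.
- feeder: The ball feeder, fixed to the bench: plywood base with an open-topped lane sloping down at 10 degrees to its outlet. Origin: at bench height, on the lane's centre line, below the outlet's inner face; x points up-lane (level), y left when looking up-lane, z up. The lane floor is 50 mm above the bench at the origin and rises 0.176 mm per mm of x.
- outlet (a point): Centre of the outlet, 25 mm above the lane floor, at its inner face: a 40 mm wide gap between two yellow jambs 8 mm thick (36 mm high), open above. Behind it the lane is 56 mm wide between 5 mm walls 36 mm high, 170 mm long. The lane floor ends 12 mm in front of the origin, above the tray.
- branch (a point): Centre of the mouth of the side branch, at lane-floor level: 33 mm wide, it comes down at 45 degrees through the lane's left wall, open from x = 18 to 65 mm (feeder frame). White balls in it roll into the lane and out of the outlet by themselves once the red ball is parked and the gripper is out of the lane.
- tray (a point): Centre of the inner floor (15 mm above the bench) of the yellow catch tray fixed below the outlet: inside 118 mm (feeder x, -136 to -18 mm) by 124 mm (feeder y); side and front walls reach 54 mm above the bench.
- stray_center (a point): Centre of the stray red ball, 50 mm across, 50 to 105 g: too big for the outlet and stuck in it, its centre 11 mm up-lane (feeder x) of the origin. Let go anywhere short of the parking clip, it rolls back into the outlet. Pressing it with more than 18 N harms it.
- clipzone (a point): Point on the lane floor's centre line, x = 104 mm. The parking clip (blue frame over the lane) is clamped within 18 mm up- or down-lane of it, just where is not reported: find it by feel. Two orange sprung noses, 44 mm apart, part at about 3 to 5 N; 9 mm past them the red ball's centre is parked and it meets a sprung rubber bumper (6 N per mm, 6 mm travel, then solid). Press it home with 8 to 12 N.
- bumper (a joint): Travel of the clip's black rubber bumper up-lane, in m: 0 at rest, 0.006 fully in; it takes 6 N per mm. The red ball is pressed home when the bumper has given by about 1 mm or more.
- ball0_center (a point): Centre of a white nylon ball, 30 mm in diameter, 20 g, waiting in the side branch behind the red ball (number 1 in the queue). It belongs in the catch tray.
- ball1_center (a point): Centre of a white nylon ball, 30 mm in diameter, 20 g, waiting in the side branch behind the red ball (number 2 in the queue). It belongs in the catch tray.
- ball2_center (a point): Centre of a white nylon ball, 30 mm in diameter, 20 g, waiting in the side branch behind the red ball (number 3 in the queue). It belongs in the catch tray.
- tin: Small closed tin, 40 mm across, 42 mm high, standing on the feeder's base at the right of the lane; a bystander, leave it alone. Origin at its underside.
- collar: Steel collar, 48 mm across, 16 mm high, lying on the feeder's base at the right of the lane; a bystander, leave it alone. Origin at its underside.
- driver: Screwdriver with a green handle, lying on the bench; a bystander, leave it alone. Origin at its underside.
- spanner: Steel spanner lying on the bench; a bystander, leave it alone. Origin at its underside.
- dustbrush: Brush lying on the bench; a bystander, leave it alone. Origin at its underside.
- spool: Green solder spool, 64 mm across, 40 mm high; a bystander, leave it alone. Origin at its underside.
- cleaner: White bottle, 56 mm across, 130 mm high; a bystander, leave it alone. Origin at its underside.
- mug: Blue mug, 76 mm across, 85 mm high; a bystander, leave it alone. Origin at its underside.
Not all that is in view belongs to the job. There is more than one size of the part that bears stray_center; the job needs the smallest.

How it is judged (in metres and radians):
On the way, in this order (a step that is already met when the one before it is completed fails the run):
1. the red ball has been pushed back at least 35 mm up the lane from the outlet (x of stray_center in the frame of feeder above 0.05 m), for 0.1 s.
2. the red ball has been pressed home in the clip: it pushed the rubber bumper in by at least 0.8 mm (about 5 N) (value of joint bumper above 0.0008 m and x of stray_center in the frame of feeder above 0.082 m), for 0.04 s.
At the end, for the whole second after the job is handed in: The red ball rests (slower than 20 mm/s) in the parking clip, low in the lane, its centre more than 82 mm up-lane (feeder x) of the feeder origin; all three white balls lie in the yellow catch tray (centres between its walls and less than 40 mm above the bench) (x of stray_center in the frame of feeder above 0.082 m and z of stray_center in the frame of feeder below 0.115 m and linear speed of stray below 0.02 m/s and x of ball0_center in the frame of feeder between -0.138 and -0.016 m and y of ball0_center in the frame of feeder between -0.064 and 0.064 m and z of each of ball0_center, ball1_center, ball2_center in the frame of feeder below 0.04 m and x of ball1_center in the frame of feeder between -0.138 and -0.016 m and y of ball1_center in the frame of feeder between -0.064 and 0.064 m and x of ball2_center in the frame of feeder between -0.138 and -0.016 m and y of ball2_center in the frame of feeder between -0.064 and 0.064 m); the robot touches nothing.
It fails at once if the fingers press the red ball with more than 18 N (contact force between the fingers and stray above 18 N).
It fails at once if the robot presses the feeder with more than 20 N (contact force between the arm and feeder above 20 N).
It fails at once if the red ball is lifted out of the lane (centre more than 125 mm above the bench) (height (world z) of stray_center above 0.125 m).
It fails at once if a bystander is moved by more than 30 mm (distance of any of tin, collar, driver, spanner, dustbrush, spool, cleaner, mug from where it was at the start of the episode above 0.03 m).
It also fails if it takes over 42 s, if anything falls off the work surface, if the arm or the gripper's body presses on something with over 40 N, if the wrist force passes 120 N, or if a joint passes its speed limit or range.

## Robot

A 7-joint arm with a two-finger parallel gripper is mounted at the origin on the work surface. World frame = base frame: x ahead of the robot, y to its left, z up, the work surface at z = 0. Lengths are in m, angles in degrees, forces in N, time in s.
With the tool pointing down it reaches from about 0.35 to 0.9 m from the base axis. Payload 7.2 kg.
Tool frame: the origin (TCP) lies on the centre line of the jaws, within the pads' length; the fingertips stand 25 mm ahead of it and the grasp point (between the pads) lies 6 mm ahead of it; y points along the fingers, x is the direction in which the jaws open and shut, and the axes are right-handed (so a half turn about y gives the same grasp; the last joint's range is limited). The gripper opens to 88 mm and grips with 3 to 60 N. Pads are 20 mm wide; open, the fingers measure 115 mm over their backs; the gripper's body (75 mm by 178 mm) begins 61 mm behind the grasp point.
Start: joints at [-74.553, 23.554, -0.728, 91.456, 0.321, 64.991, -4.71], TCP at [0.207, 0.59, 0.248] pointing down, gripper open.
Joint ranges: [-169.25, 169.25], [-16.82, 113.86], [-84.01, 82.57], [7.8, 145.47], [-59.2, 239.2], [7.22, 106.19], [-163.78, 163.78]. Speed limits (degrees/s): [136.94, 136.94, 172.46, 172.46, 180, 180, 180].

## Interface

Orientations are given as a 3x3 rotation matrix whose columns are the frame's x, y, z axes.
In Python, from bench import env gives the robot as it stands. The module is installed in compiled form; this text tells all that it offers.
- The arm moves only by the tool arm_command, never from a script. Its argument "commands" is a list of rows, each a list of 3 entries, a list of its own where there are three numbers: the turn, a rotation vector about the world's x, y, z in degrees, then the shift along the world's x, y, z in mm, then the closure, from -1 (fully open) to 1 (shut). In form: [[[rx, ry, rz], [x, y, z], hand], ...]. A call has 1 to 20 rows; each row shifts and turns the pose as measured when the row begins; what a row does not reach is not made up. A row lasts 1/8 s, in which the tool goes at most 62.5 mm and 10.7 degrees, less where a joint would pass 70% of its speed; a pose out of reach is approached as far as the arm can. A call is refused whole if a number of a shift passes 62.5 or a number of a turn 10.7, either way. A call with a gripper value outside its range is refused whole. The fingers move at their own pace and stop on an object; the grip force is fixed at half the most. Time passes only in rows, so rows that do not move let the fingers close. It gives the time, the measured TCP pose, the force and the opening at its end, in the units of the state.
- env.sense(): the state, without advancing time (a new reading comes with each control period).
- env.snapshot(name): name is "scene" or "top" or "wrist"; returns the picture (420x560x3 uint8, blue, green, red); there is no depth.
- env.calibration(name): a dict with "mtx" (3x3 intrinsics, pixels), "k1" (the pictures are not rectified: a ray, as slopes to the right and down, at radius r is drawn at 1 + k1 r^2 times it, then the intrinsics apply), "R" (3x3) and "t" (3): a world point X has camera coordinates R X + t; the wrist camera has in their place "T_tool_cam" (4x4, takes a point from camera to tool coordinates, whose origin is the TCP and whose axes are the tool frame's). Camera axes: x right, y down, z forward; pixel columns grow to the right and rows downward; lengths in m; the calibration is good to about 2 mm. A picture is of the moment at which its call begins: read the wrist's pose just before it. calibration takes no time and is no camera call.
- env.close_job(): hands the job in, once; it reports no verdict.
The state is a dict: "time": time; "qpos": joint angles; "qvel": joint speeds; "joint_efforts": joint torques, N m; "tool_pos": TCP position; "orientation": TCP orientation; "wrist_force": force on the tool from outside, world axes, zero at the start; "wrist_torque": the same for the moment, N m; "grip_width": finger opening in m.
Only numpy, scipy, OpenCV 4.12 (cv2) and the standard library are available. Lean on these libraries where they do the work, as an engineer would, in place of code of your own. Each camera call takes 0.05 s, during which the arm holds its last target.

## Working session

There is one attempt and no reset: what is moved stays moved. The work goes in short steps, Python scripts to look and compute and a tool call to move; the robot and the scene stay as the last step left them, time stands still between calls to the robot, and variables do not carry over. Pictures are saved under pics/ and viewed, and the job is handed in when it is done.

Besides the shell and the picture viewer there is one more tool, called after "Emit:" as a command line: name --argument value ..., lists and objects as JSON in quotes. arm_command: Moves the arm, as the interface text tells. Its arguments: {"type":"object","properties":{"commands":{"type":"array","items":{"type":"array"}}},"required":["commands"]}

```bash
mkdir -p pics
python3 - <<'E'
from bench import env
import cv2
s=env.sense()
for k in("time","tool_pos","orientation","wrist_force","grip_width"):print(k,s[k])
for n in("scene","top","wrist"):
    cv2.imwrite(f"pics/{n}0.png",env.snapshot(n)); c=env.calibration(n); print(n,{k:(v.round(4).tolist() if hasattr(v,'round') and hasattr(v,'tolist') else v) for k,v in c.items()})
E
```

```text
time 0.0
tool_pos [0.20701663 0.58925168 0.24682138]
orientation [[ 3.31409642e-01 -4.22100501e-04 -9.43486869e-01]
 [ 9.43485707e-01 -1.48358054e-03  3.31409897e-01]
 [-1.53962705e-03 -9.99998810e-01 -9.34271073e-05]]
wrist_force [-1.22598813 -0.12259437  0.13539209]
grip_width 0.08789644774102241
scene {'mtx': [[391.4156, 0.0, 278.1436], [0.0, 391.4156, 211.7144], [0.0, 0.0, 1.0]], 'k1': 0.02890658234655982, 'R': [[0.0251, 0.9996, -0.0135], [0.737, -0.0276, -0.6753], [-0.6754, 0.007, -0.7374]], 't': [0.0017, -0.352, 1.451]}
top {'mtx': [[429.4067, 0.0, 264.0505], [0.0, 429.4067, 207.077], [0.0, 0.0, 1.0]], 'k1': 0.0013115132341690702, 'R': [[0.1108, -0.9938, 0.0019], [-0.9717, -0.1087, -0.2096], [0.2085, 0.0213, -0.9778]], 't': [-0.0637, 0.565, 1.0976]}
wrist {'mtx': [[291.7956, 0.0, 277.0541], [0.0, 291.7956, 212.8303], [0.0, 0.0, 1.0]], 'k1': 0.012361028140672754, 'T_tool_cam': [[1.0, -0.0002, -0.001, 0.0007], [0.0009, -0.2707, 0.9627, -0.1372], [-0.0005, -0.9627, -0.2707, 0.0738], [0.0, 0.0, 0.0, 1.0]]}
```

View pics/scene0.png

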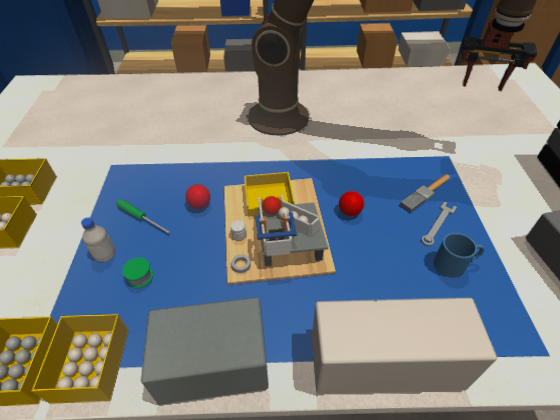

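View pics/top0.png

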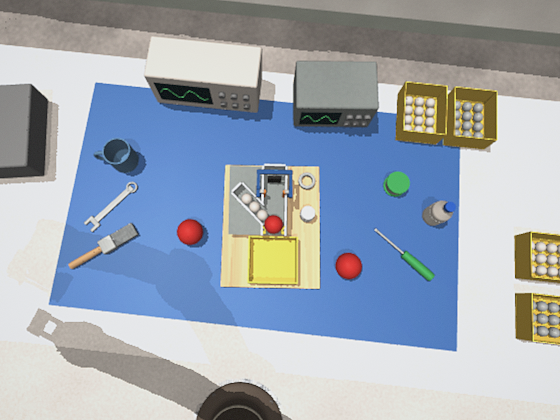

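View pics/wrist0.png

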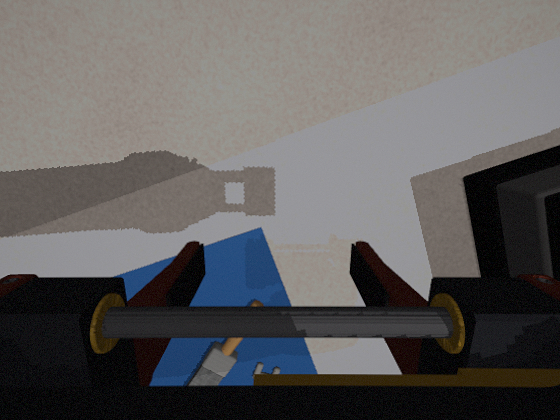

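```bash
cat > h.py <<'E'
import numpy as np,cv2
from bench import env
def ray(n,px,s=None):
    c=env.calibration(n);M=np.array(c["mtx"]);k=c["k1"]
    d=np.array([(px[0]-M[0,2])/M[0,0],(px[1]-M[1,2])/M[1,1]]);u=d.copy()
    for _ in range(10):u=d/(1+k*(u@u))
    v=np.array([u[0],u[1],1.])
    if n=="wrist":
        T=np.array(c["T_tool_cam"]);R=np.array(s["orientation"])
        return np.array(s["tool_pos"])+R@T[:3,3],R@T[:3,:3]@v
    R=np.array(c["R"]);return -R.T@np.array(c["t"]),R.T@v
def onz(n,px,z,s=None):
    o,v=ray(n,px,s);return o+v*(z-o[2])/v[2]
def tri(*rs):
    A=np.zeros((3,3));b=np.zeros(3)
    for o,v in rs:
        v=v/np.linalg.norm(v);P=np.eye(3)-np.outer(v,v);A+=P;b+=P@o
    x=np.linalg.solve(A,b);return x,[float(np.linalg.norm((np.eye(3)-np.outer(v,v)/(v@v))@(x-o))) for o,v in rs]
def red(im):
    h=cv2.cvtColor(im,cv2.COLOR_BGR2HSV);m=((h[...,0]<6)|(h[...,0]>174))&(h[...,1]>170)&(h[...,2]>90)
    cs,_=cv2.findContours(m.astype(np.uint8),0,2);return [(cv2.minEnclosingCircle(c),cv2.contourArea(c)) for c in cs if cv2.contourArea(c)>60]
E
python3 - <<'E'
from h import *
for n in("scene","top"):
    im=cv2.imread(f"pics/{n}0.png"); print(n,red(im))
    x,y,w,h=(215,165,125,115) if n=="scene" else (215,160,112,135)
    cv2.imwrite(f"pics/{n}0c.png",cv2.resize(im[y:y+h,x:x+w],None,fx=5 if n=="scene" else 4.4,fy=5 if n=="scene" else 4.4,interpolation=cv2.INTER_CUBIC))
E
```

```text
scene [(((271.1961975097656, 204.6392364501953), 8.61075496673584), 202.5), (((351.19158935546875, 202.18223571777344), 11.947603225708008), 386.5), (((197.0, 194.5), 11.10190200805664), 312.5)]
top [(((348.2582092285156, 265.4850769042969), 12.752291679382324), 473.5), (((189.4166717529297, 231.5), 12.426825523376465), 446.0), (((273.0652160644531, 223.80435180664062), 8.799753189086914), 216.5)]
```

View pics/scene0c.png

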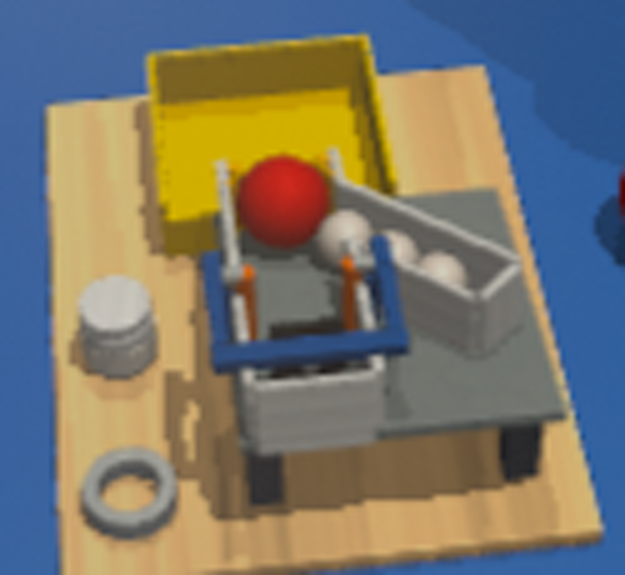

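View pics/top0c.png

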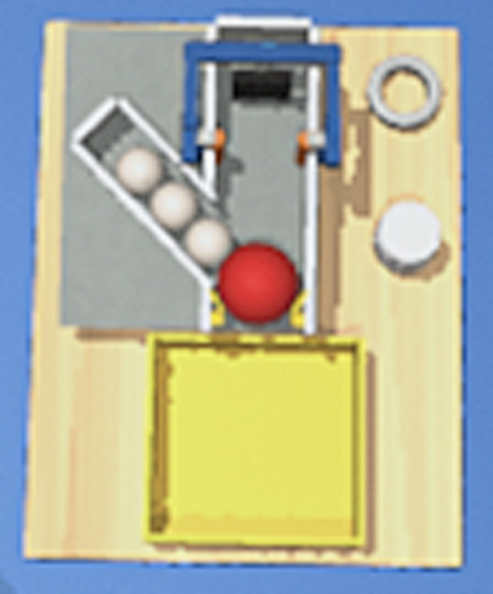

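Run:
```python
from h import *
S=lambda x,y:(215+(x+.5)/5-.5,165+(y+.5)/5-.5)
T=lambda x,y:(215+(x+.5)/4.4-.5,160+(y+.5)/4.4-.5)
P={"ball":((283,202),(258,283)),"trayFR":((150,55),(362,546)),"trayFL":((370,38),(148,543)),
"w0":((346,237),(207,242)),"w1":((398,253),(173,205)),"w2":((443,272),(137,170)),
"noseR":((248,268),(305,136)),"noseL":((350,262),(213,138)),"tinTop":((115,300),(409,230))}
for k,(a,b) in P.items():
    x,r=tri(ray("scene",S(*a)),ray("top",T(*b)));print(k,(x*1000).round(1),(np.array(r)*1000).round(1))
print("tray rim z=.054")
for n,f,pts in(("top",T,[(148,337),(366,340),(362,546),(148,543)]),("scene",S,[(150,55),(370,38)])):
    for p in pts:print(n,(onz(n,f(*p),.054)*1000).round(1))
print("base top?")
for z in(.0,.012):
  for n,f,pts in(("top",T,[(48,20),(462,27),(462,566),(25,558)]),("scene",S,[(48,105),(485,65),(600,535)])):
    for p in pts:print(z,n,(onz(n,f(*p),z)*1000).round(1))
```

```text
ball [522.5 -31.2  76.8] [1.1 1.1]
trayFR [ 376.1 -109.1   51.8] [0.6 0.6]
trayFL [363.9  19.6  49.6] [1.5 1.5]
w0 [544.8   1.8  72.2] [1.3 1.3]
w1 [563.7  26.3  79.5] [0.5 0.5]
w2 [581.7  49.2  84.2] [0.5 0.5]
noseR [605.3 -48.7 117.9] [0.6 0.6]
noseL [599.2   3.1 113.4] [2.4 2.4]
tinTop [ 569.5 -120.1   55.2] [1.3 1.3]
tray rim z=.054
top [486.   32.6  54. ]
top [498.9 -99.1  54. ]
top [ 376.  -108.3   54. ]
top [363.7  18.   54. ]
scene [ 378.5 -109.4   54. ]
scene [368.8  20.9  54. ]
base top?
0.0 top [695.4 125.8   0. ]
0.0 top [ 721.  -145.8    0. ]
0.0 top [ 373.1 -175.1    0. ]
0.0 top [347.9  94.8   0. ]
0.0 scene [ 362.  -176.8   -0. ]
0.0 scene [336.5  94.5   0. ]
0.0 scene [687.1 123.5   0. ]
0.012 top [691.7 124.3  12. ]
0.012 top [ 717.  -144.6   12. ]
0.012 top [ 372.6 -173.6   12. ]
0.012 top [347.7  93.6  12. ]
0.012 scene [ 374.7 -174.6   12. ]
0.012 scene [349.5  92.9  12. ]
0.012 scene [695.  121.4  12. ]
```

Emit:
arm_command --commands '[[[0,0,2],[21,-51,0],1],[[0,0,2],[21,-51,0],1],[[0,0,2],[21,-51,0],1],[[0,0,2],[21,-51,0],1],[[0,0,2],[21,-51,0],1],[[0,0,2],[21,-51,0],1],[[0,0,2],[21,-51,0],1],[[0,0,2],[21,-51,0],1],[[0,0,2],[21,-51,0],1],[[0,0,2],[21,-51,0],1],[[0,0,2],[21,-51,0],1],[[0,0,2.5],[21,-51,0],1]]'

```text
time: 1.65
tool_pos: [0.4608, -0.04, 0.2455]
orientation: [[-0.111, 0.002, -0.994], [0.994, -0.0, -0.111], [-0.001, -1.0, -0.002]]
wrist_force: [0.9, 0.3, 0.3]
grip_width: 0.0003
```

Run:
```python
from h import *
S=lambda x,y:(215+(x+.5)/5-.5,165+(y+.5)/5-.5)
T=lambda x,y:(215+(x+.5)/4.4-.5,160+(y+.5)/4.4-.5)
for k,(a,b) in {"barL":((408,325),(190,45)),"barR":((215,348),(340,50)),"armL":((380,240),(190,160)),"armR":((205,257),(338,163))}.items():
    x,r=tri(ray("scene",S(*a)),ray("top",T(*b)));print(k,(x*1000).round(1),(np.array(r)*1000).round(1))
```

```text
barL [650.7  25.5 125.6] [0.6 0.6]
barR [658.5 -63.9 122.2] [0.7 0.7]
armL [584.6  16.8 112.8] [0.7 0.7]
armR [592.6 -69.9 112.6] [0.8 0.8]
```

Run:
```python
from h import *
s=env.sense();im=env.snapshot("wrist");cv2.imwrite("pics/wrist1.png",im)
np.save("w1.npy",np.vstack([s["tool_pos"],s["orientation"]]))
print(red(im),s["tool_pos"])
```

```text
[(((279.5232849121094, 255.73568725585938), 21.41358757019043), 243.5), (((463.57830810546875, 233.30120849609375), 30.880224227905273), 2593.5), (((102.74340057373047, 159.43255615234375), 34.145992279052734), 3025.0)] [ 0.46082172 -0.04004821  0.24550036]
```

View pics/wrist1.png

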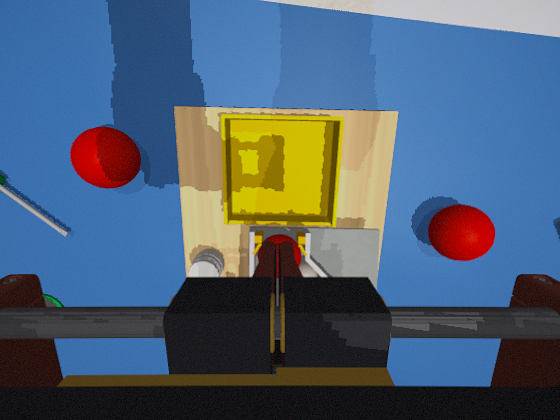

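Run:
```python
from h import *
a=np.load("w1.npy");s=dict(tool_pos=a[0],orientation=a[1:])
O=np.array([511.5,-32.2]);th=np.radians(5.1);R=np.array([[np.cos(th),-np.sin(th)],[np.sin(th),np.cos(th)]])
for p in[(221,116),(343,118),(337,227),(228,223)]:
    w=onz("wrist",p,.054,s)*1000;print(w.round(1),(R.T@(w[:2]-O)).round(1))
print("tcp feeder",R.T@(a[0][:2]*1000-O))
for n in("scene","top"):
    env.snapshot
im=cv2.imread("pics/wrist1.png")[100:300,150:410];cv2.imwrite("pics/wrist1c.png",cv2.resize(im,None,fx=3,fy=3,interpolation=cv2.INTER_CUBIC))
```

```text
[ 379.6 -109.2   54. ] [-138.2  -65. ]
[367.2  20.6  54. ] [-139.    65.5]
[489.2  34.8  54. ] [-16.2  68.7]
[498.6 -94.   54. ] [-18.3 -60.4]
tcp feeder [-51.17530545  -3.31212744]
```

View pics/wrist1c.png

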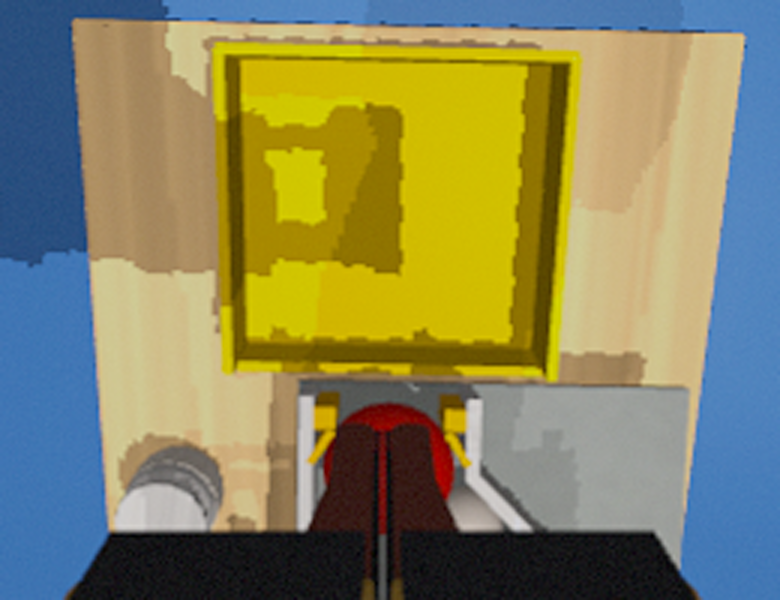

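Emit:
arm_command --commands '[[[0,0,-1.3],[3,3.5,-20],1],[[0,0,0],[0,0,-40],1],[[0,0,0],[0,0,-40],1],[[0,0,0],[0,0,-40],1],[[0,0,0],[0,0,-14],1],[[0,0,0],[0,0,0],1]]'

```text
time: 2.45
tool_pos: [0.4664, -0.0456, 0.0888]
orientation: [[-0.078, 0.007, -0.997], [0.997, -0.004, -0.078], [-0.005, -1.0, -0.006]]
wrist_force: [-0.2, -0.5, -0.1]
grip_width: 0.0006
```

```bash
cat > st.py <<'E'
from h import *
O=np.array([511.5,-32.2]);th=np.radians(5.1);R=np.array([[np.cos(th),-np.sin(th)],[np.sin(th),np.cos(th)]])
def st():
    s=env.sense();p=np.array(s["tool_pos"])*1000;F=np.array(s["wrist_force"])
    print(s["time"],"feeder xy",(R.T@(p[:2]-O)).round(1),"z",p[2].round(1),"F",(R.T@F[:2]).round(2),F[2].round(2),"yaw",np.degrees(np.arctan2(-s["orientation"][0][0],s["orientation"][1][0])).round(2),"down",np.array(s["orientation"])[:,1].round(3))
E
python3 - <<'E'
from st import *
st()
im=env.snapshot("scene")[165:280,215:340];cv2.imwrite("pics/s2.png",cv2.resize(im,None,fx=5,fy=5,interpolation=cv2.INTER_CUBIC))
im=env.snapshot("top")[160:300,205:335];cv2.imwrite("pics/t2.png",cv2.resize(im,None,fx=4,fy=4,interpolation=cv2.INTER_CUBIC))
E
```

```text
2.45 feeder xy [-46.1  -9.3] z 88.8 F [-0.29 -0.46] -0.07 yaw 4.49 down [ 0.007 -0.004 -1.   ]
```

View pics/s2.png

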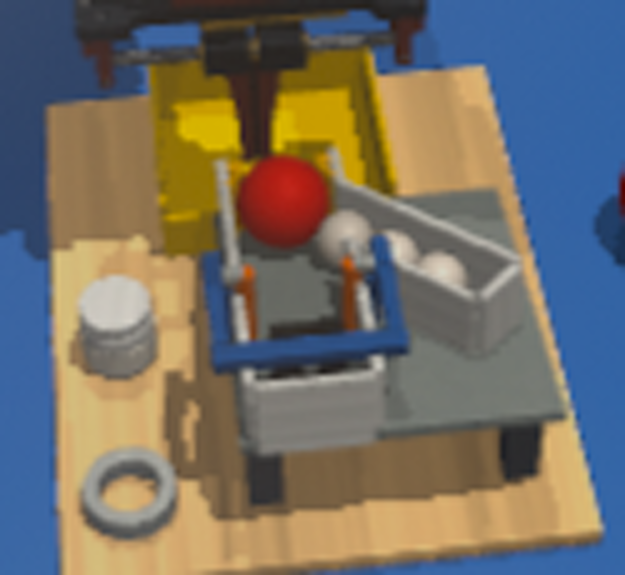

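View pics/t2.png

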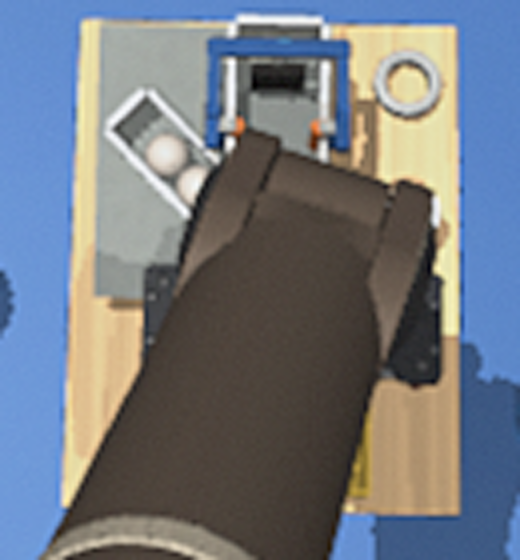

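Emit:
arm_command --commands '[[[0,0,0.6],[0,9.3,1],1],[[0,0,0],[0,0,0],1]]'

```text
time: 2.8
tool_pos: [0.4687, -0.0353, 0.0932]
orientation: [[-0.09, 0.013, -0.996], [0.996, -0.003, -0.09], [-0.004, -1.0, -0.013]]
wrist_force: [-0.1, -0.5, -0.3]
grip_width: 0.0002
```

```bash
python3 -c "
from st import *
st()"
```

```text
2.8 feeder xy [-42.9   0.7] z 93.2 F [-0.16 -0.52] -0.3 yaw 5.15 down [ 0.013 -0.003 -1.   ]
```

Emit:
arm_command --commands '[[[0,0,0],[5,0.4,0],1],[[0,0,0],[5,0.4,0],1],[[0,0,0],[3,0.2,0],1]]'

```text
time: 3.18
tool_pos: [0.4834, -0.0339, 0.0943]
orientation: [[-0.09, 0.015, -0.996], [0.996, -0.002, -0.091], [-0.004, -1.0, -0.015]]
wrist_force: [0.2, -0.3, 0.3]
grip_width: 0.0003
```

```bash
python3 -c "
from st import *
st()"
```

```text
3.175 feeder xy [-28.2   0.8] z 94.3 F [ 0.16 -0.32] 0.31 yaw 5.19 down [ 0.015 -0.002 -1.   ]
```

Emit:
arm_command --commands '[[[0,0.7,0],[3,0.2,0],1],[[0,0,0],[3,0.3,0],1],[[0,0,0],[3,0.3,0.5],1],[[0,0,0],[3,0.2,0.5],1]]'

```text
time: 3.68
tool_pos: [0.4956, -0.0332, 0.0948]
orientation: [[-0.09, 0.0, -0.996], [0.996, -0.003, -0.09], [-0.003, -1.0, -0.0]]
wrist_force: [-0.7, 0.1, -0.5]
grip_width: 0.0003
```

```bash
python3 -c "
from st import *
st()
im=env.snapshot('scene')[165:280,215:340];cv2.imwrite('pics/s3.png',cv2.resize(im,None,fx=5,fy=5,interpolation=cv2.INTER_CUBIC))"
```

```text
3.675 feeder xy [-15.9   0.4] z 94.8 F [-0.7   0.16] -0.52 yaw 5.16 down [ 0.    -0.003 -1.   ]
```

View pics/s3.png

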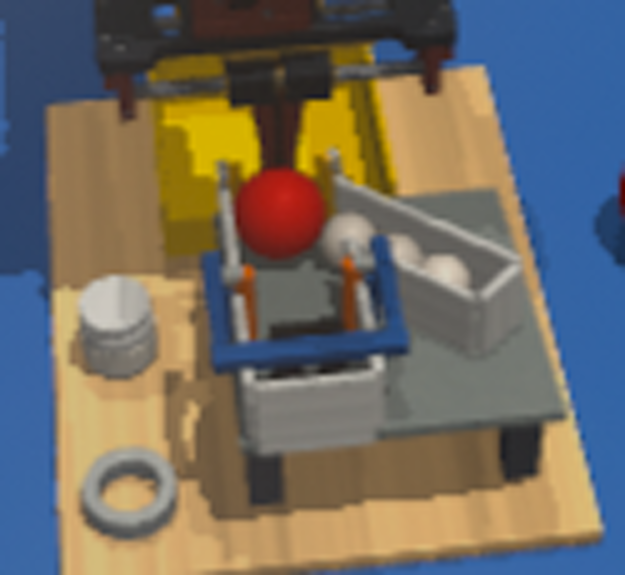

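Emit:
arm_command --commands '[[[0,0,0],[4,0.4,0.7],1],[[0,0,0],[4,0.4,0.7],1],[[0,0,0],[4,0.4,0.7],1],[[0,0,0],[4,0.4,0.7],1],[[0,0,0],[4,0.4,0.7],1],[[0,0,0],[4,0.4,0.7],1]]'

```text
time: 4.47
tool_pos: [0.5217, -0.0305, 0.0995]
orientation: [[-0.09, 0.001, -0.996], [0.996, -0.003, -0.09], [-0.003, -1.0, -0.001]]
wrist_force: [-0.1, 0.2, -0.2]
grip_width: 0.0007
```

```bash
python3 -c "
from st import *
st()
im=env.snapshot('scene')[165:280,215:340];cv2.imwrite('pics/s4.png',cv2.resize(im,None,fx=5,fy=5,interpolation=cv2.INTER_CUBIC))"
```

```text
4.475 feeder xy [10.3  0.8] z 99.5 F [-0.08  0.22] -0.21 yaw 5.17 down [ 0.001 -0.003 -1.   ]
```

View pics/s4.png

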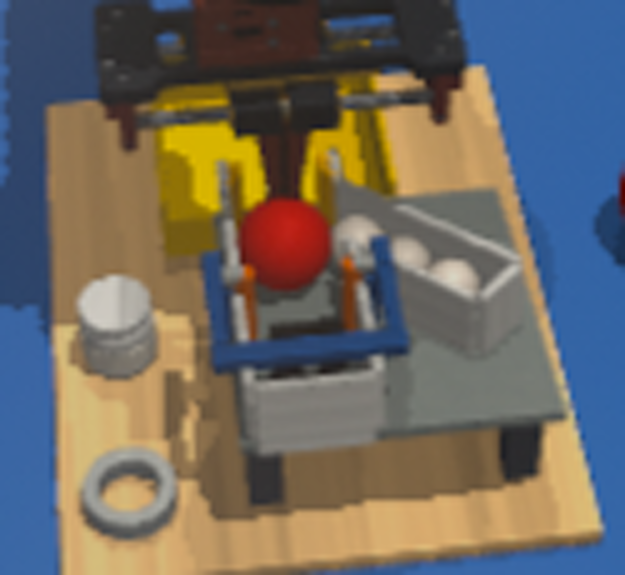

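Emit:
arm_command --commands '[[[0,0,0],[4,0.3,0.7],1],[[0,0,0],[4,0.3,0.7],1],[[0,0,0],[4,0.3,0.7],1],[[0,0,0],[4,0.3,0.7],1],[[0,0,0],[3,0.3,0.5],1]]'

```text
time: 5.15
tool_pos: [0.5426, -0.0288, 0.1031]
orientation: [[-0.09, 0.002, -0.996], [0.996, -0.003, -0.09], [-0.003, -1.0, -0.002]]
wrist_force: [-1.1, -0.2, -0.2]
grip_width: 0.0002
```

```bash
python3 -c "
from st import *
st()
im=env.snapshot('scene')[165:280,215:340];cv2.imwrite('pics/s5.png',cv2.resize(im,None,fx=5,fy=5,interpolation=cv2.INTER_CUBIC))"
```

```text
5.15 feeder xy [31.2  0.6] z 103.1 F [-1.15 -0.1 ] -0.23 yaw 5.17 down [ 0.002 -0.003 -1.   ]
```

View pics/s5.png

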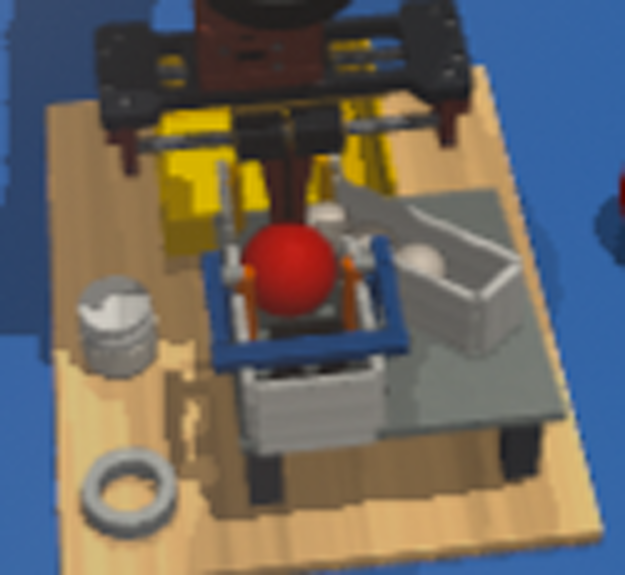

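Emit:
arm_command --commands '[[[0,0,0],[2,0.2,0.35],1],[[0,0,0],[2,0.2,0.35],1],[[0,0,0],[2,0.1,0.35],1]]'

```text
time: 5.58
tool_pos: [0.549, -0.0283, 0.1043]
orientation: [[-0.09, 0.002, -0.996], [0.996, -0.003, -0.09], [-0.003, -1.0, -0.001]]
wrist_force: [-1.8, -0.2, 1.2]
grip_width: 0.0006
```

Emit:
arm_command --commands '[[[0,0,0],[2,0.2,0.35],1],[[0,0,0],[2,0.2,0.35],1],[[0,0,0],[2,0.1,0.35],1]]'

```text
time: 5.95
tool_pos: [0.5544, -0.0278, 0.1051]
orientation: [[-0.09, -0.0, -0.996], [0.996, -0.003, -0.09], [-0.003, -1.0, 0.001]]
wrist_force: [-4.0, -1.1, 1.3]
grip_width: 0.0008
```

```bash
python3 -c "
from st import *
st()"
```

```text
5.95 feeder xy [43.1  0.6] z 105.1 F [-4.09 -0.72] 1.29 yaw 5.18 down [-0.    -0.003 -1.   ]
```

Emit:
arm_command --commands '[[[0,0,0],[2,0.2,0.35],1],[[0,0,0],[2,0.2,0.35],1]]'

```text
time: 6.2
tool_pos: [0.5564, -0.0277, 0.1051]
orientation: [[-0.09, -0.005, -0.996], [0.996, -0.003, -0.09], [-0.002, -1.0, 0.005]]
wrist_force: [-5.0, 0.1, 0.9]
grip_width: 0.0004
```

Emit:
arm_command --commands '[[[0,0,0],[2,0.2,0.35],1],[[0,0,0],[2,0.2,0.35],1]]'

```text
time: 6.45
tool_pos: [0.5581, -0.0275, 0.105]
orientation: [[-0.089, -0.01, -0.996], [0.996, -0.003, -0.089], [-0.002, -1.0, 0.011]]
wrist_force: [-6.3, -0.7, 2.4]
grip_width: 0.001
```

```bash
python3 -c "
from st import *
st()
im=env.snapshot('scene')[165:280,215:340];cv2.imwrite('pics/s6.png',cv2.resize(im,None,fx=5,fy=5,interpolation=cv2.INTER_CUBIC))"
```

```text
6.45 feeder xy [46.8  0.5] z 105.0 F [-6.3  -0.17] 2.41 yaw 5.13 down [-0.01  -0.003 -1.   ]
```

View pics/s6.png

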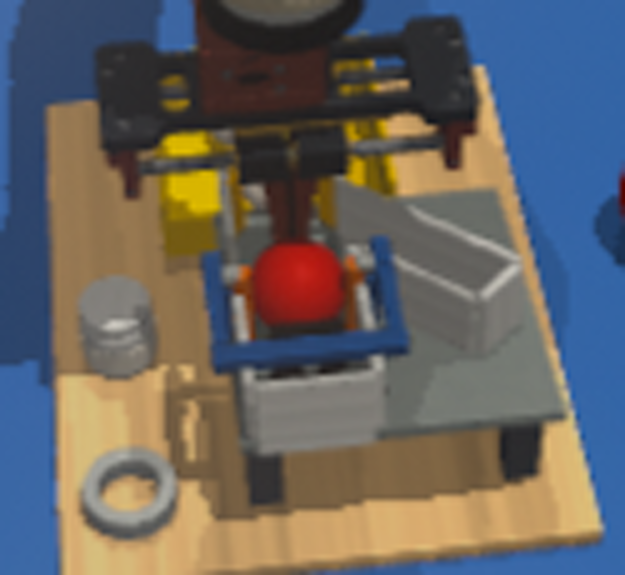

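Emit:
arm_command --commands '[[[0,0.3,0],[2.5,0.2,0.5],1],[[0,0,0],[2.5,0.2,0.5],1]]'

```text
time: 6.75
tool_pos: [0.5605, -0.0274, 0.1051]
orientation: [[-0.089, -0.022, -0.996], [0.996, -0.003, -0.089], [-0.001, -1.0, 0.022]]
wrist_force: [-7.0, -1.3, 1.7]
grip_width: 0.0006
```

```bash
python3 -c "
from st import *
st()"
```

```text
6.75 feeder xy [49.2  0.4] z 105.1 F [-7.06 -0.69] 1.71 yaw 5.1 down [-0.022 -0.003 -1.   ]
```

Emit:
arm_command --commands '[[[0,-0.8,0],[2,0.2,0.7],1],[[0,-0.5,0],[2,0.2,0.7],1]]'

```text
time: 7.0
tool_pos: [0.562, -0.0273, 0.1055]
orientation: [[-0.089, -0.005, -0.996], [0.996, -0.003, -0.089], [-0.002, -1.0, 0.005]]
wrist_force: [-5.9, -0.7, 1.5]
grip_width: 0.0003
```

```bash
python3 -c "
from st import *
st()"
```

```text
7.0 feeder xy [50.7  0.4] z 105.5 F [-5.9  -0.21] 1.51 yaw 5.08 down [-0.005 -0.003 -1.   ]
```

Emit:
arm_command --commands '[[[0,-0.3,0],[2,0.2,0.5],1],[[0,-0.3,0],[2,0.2,0.5],1]]'

```text
time: 7.25
tool_pos: [0.5632, -0.0272, 0.1055]
orientation: [[-0.088, -0.0, -0.996], [0.996, -0.003, -0.088], [-0.003, -1.0, 0.0]]
wrist_force: [-6.4, 0.3, 2.0]
grip_width: 0.0004
```

Emit:
arm_command --commands '[[[0,-0.3,0],[2,0.2,0.5],1]]'

```text
time: 7.38
tool_pos: [0.564, -0.0271, 0.1055]
orientation: [[-0.088, 0.002, -0.996], [0.996, -0.003, -0.088], [-0.003, -1.0, -0.002]]
wrist_force: [-5.9, -0.5, 1.8]
grip_width: 0.0006
```

```bash
python3 -c "
from st import *
st()
im=env.snapshot('scene')[165:280,215:340];cv2.imwrite('pics/s7.png',cv2.resize(im,None,fx=5,fy=5,interpolation=cv2.INTER_CUBIC))"
```

```text
7.375 feeder xy [52.7  0.4] z 105.5 F [-5.89  0.06] 1.84 yaw 5.04 down [ 0.002 -0.003 -1.   ]
```

View pics/s7.png

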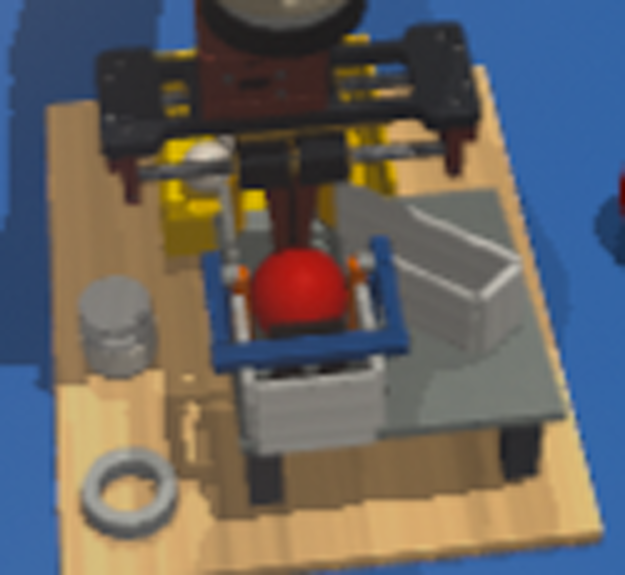

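Emit:
arm_command --commands '[[[0,0,0],[2.5,0.2,0.6],1],[[0,0,0],[2.5,0.2,0.6],1]]'

```text
time: 7.68
tool_pos: [0.5674, -0.0268, 0.1061]
orientation: [[-0.088, -0.001, -0.996], [0.996, -0.003, -0.088], [-0.002, -1.0, 0.002]]
wrist_force: [-4.1, -0.3, 1.3]
grip_width: 0.0005
```

Emit:
arm_command --commands '[[[0,-0.2,0],[2.5,0.2,0.6],1]]'

```text
time: 7.8
tool_pos: [0.57, -0.0266, 0.1067]
orientation: [[-0.088, 0.002, -0.996], [0.996, -0.002, -0.088], [-0.003, -1.0, -0.002]]
wrist_force: [-2.5, -1.0, -0.2]
grip_width: 0.0005
```

```bash
python3 -c "
from st import *
st()"
```

```text
7.8 feeder xy [58.7  0.4] z 106.7 F [-2.6 -0.8] -0.17 yaw 5.02 down [ 0.002 -0.002 -1.   ]
```

Emit:
arm_command --commands '[[[0,0,0],[2,0.2,0.4],1],[[0,0,0],[2,0.2,0.4],1]]'

```text
time: 8.05
tool_pos: [0.5755, -0.0261, 0.1079]
orientation: [[-0.088, 0.005, -0.996], [0.996, -0.003, -0.088], [-0.003, -1.0, -0.005]]
wrist_force: [-1.0, 0.6, 0.3]
grip_width: -0.0
```

Emit:
arm_command --commands '[[[0,0,0],[2,0.2,0.4],1]]'

```text
time: 8.18
tool_pos: [0.577, -0.0259, 0.1082]
orientation: [[-0.088, 0.004, -0.996], [0.996, -0.003, -0.088], [-0.003, -1.0, -0.003]]
wrist_force: [-6.8, -0.1, 0.7]
grip_width: 0.0005
```

Emit:
arm_command --commands '[[[0,0,0],[1.5,0.1,0.3],1]]'

```text
time: 8.3
tool_pos: [0.5773, -0.0259, 0.1082]
orientation: [[-0.088, 0.0, -0.996], [0.996, -0.002, -0.088], [-0.002, -1.0, -0.0]]
wrist_force: [-7.8, -0.9, 3.6]
grip_width: 0.0008
```

```bash
python3 -c "
from st import *
st()
im=env.snapshot('scene')[165:280,215:340];cv2.imwrite('pics/s8.png',cv2.resize(im,None,fx=5,fy=5,interpolation=cv2.INTER_CUBIC))"
```

```text
8.3 feeder xy [66.1  0.5] z 108.2 F [-7.85 -0.24] 3.57 yaw 5.03 down [ 0.    -0.002 -1.   ]
```

View pics/s8.png

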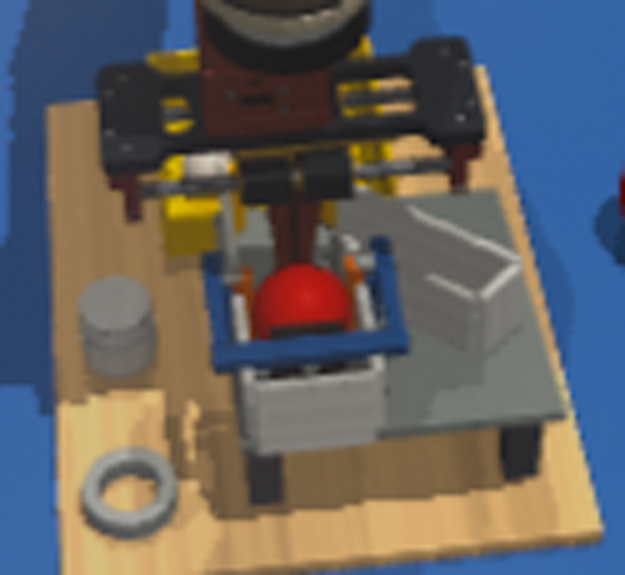

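Emit:
arm_command --commands '[[[0,0,0],[2,0.2,0.3],1]]'

```text
time: 8.48
tool_pos: [0.5774, -0.0259, 0.1081]
orientation: [[-0.087, -0.004, -0.996], [0.996, -0.002, -0.087], [-0.002, -1.0, 0.004]]
wrist_force: [-8.8, -0.8, 3.3]
grip_width: 0.0003
```

Emit:
arm_command --commands '[[[0,-0.2,0],[2,0.2,0.3],1]]'

```text
time: 8.6
tool_pos: [0.5775, -0.0259, 0.1079]
orientation: [[-0.087, -0.005, -0.996], [0.996, -0.002, -0.087], [-0.002, -1.0, 0.005]]
wrist_force: [-8.7, 0.1, 4.2]
grip_width: 0.0006
```

Emit:
arm_command --commands '[[[0,-0.3,0],[2.6,0.2,0.4],1],[[0,-0.3,0],[2.6,0.2,0.4],1]]'

```text
time: 8.85
tool_pos: [0.5776, -0.026, 0.1075]
orientation: [[-0.086, -0.005, -0.996], [0.996, -0.002, -0.086], [-0.001, -1.0, 0.005]]
wrist_force: [-10.8, -0.2, 4.3]
grip_width: 0.0004
```

Emit:
arm_command --commands '[[[0,0.3,0],[-2,-0.2,0],1],[[0,0,0],[-3,-0.3,-0.3],1],[[0,0,0],[0,0,0],1]]'

```text
time: 9.22
tool_pos: [0.5742, -0.0264, 0.1077]
orientation: [[-0.087, -0.007, -0.996], [0.996, -0.002, -0.087], [-0.001, -1.0, 0.007]]
wrist_force: [-0.5, 0.4, 0.4]
grip_width: 0.0008
```

```bash
python3 -c "
from st import *
st()
im=env.snapshot('scene')[165:280,215:340];cv2.imwrite('pics/s9.png',cv2.resize(im,None,fx=5,fy=5,interpolation=cv2.INTER_CUBIC))"
```

```text
9.225 feeder xy [63.   0.2] z 107.7 F [-0.48  0.42] 0.43 yaw 4.97 down [-0.007 -0.002 -1.   ]
```

View pics/s9.png

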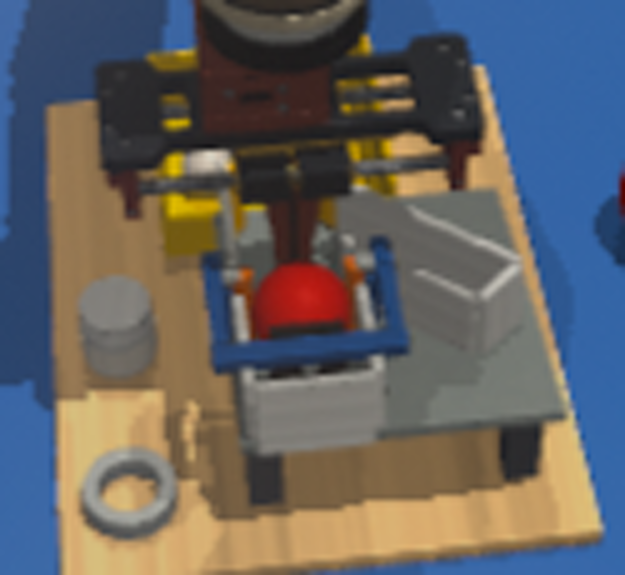

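Emit:
arm_command --commands '[[[0,0,0],[-2,0,4],1],[[0,0,0],[-1,0,8],1],[[0,0,0],[0,0,12],1],[[0,0,0],[0,0,20],1],[[0,0,0],[0,0,30],1],[[0,0,0],[0,0,40],1],[[0,0,0],[0,0,40],1],[[0,0,0],[-20,40,10],1],[[0,0,0],[-20,50,0],1],[[0,0,0],[-20,50,0],1],[[0,0,0],[-20,50,0],1],[[0,0,0],[-20,50,0],1],[[0,0,0],[-20,50,0],1],[[0,0,0],[0,0,0],1]]'

```text
time: 11.02
tool_pos: [0.4475, 0.2699, 0.2903]
orientation: [[-0.082, 0.008, -0.997], [0.997, 0.003, -0.082], [0.002, -1.0, -0.008]]
wrist_force: [0.1, -0.7, -1.1]
grip_width: 0.0008
```

```bash
python3 -c "
from st import *
st()
a=env.snapshot('scene')[165:280,215:340];b=env.snapshot('top')[160:300,205:335]
print(red(env.snapshot('top')))
cv2.imwrite('pics/e.png',np.hstack([cv2.resize(a,(391,360),interpolation=2),cv2.resize(b,(334,360),interpolation=2)]))"
```

```text
11.025 feeder xy [-36.9 306.6] z 290.3 F [-0.01 -0.66] -1.07 yaw 4.7 down [ 0.008  0.003 -1.   ]
[(((348.2582092285156, 265.4850769042969), 12.752291679382324), 474.0), (((189.4101104736328, 231.46067810058594), 12.418763160705566), 445.0), (((273.81884765625, 188.8913116455078), 9.155035972595215), 227.5)]
```

View pics/e.png

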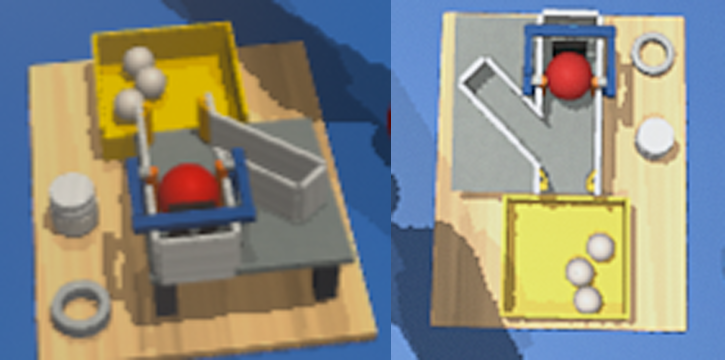

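Emit:
arm_command --commands '[[[0,0,0],[0,0,0],1],[[0,0,0],[0,0,0],1],[[0,0,0],[0,0,0],1],[[0,0,0],[0,0,0],1]]'

```text
time: 11.68
tool_pos: [0.4521, 0.2606, 0.2908]
orientation: [[-0.067, 0.009, -0.998], [0.998, 0.001, -0.067], [0.0, -1.0, -0.01]]
wrist_force: [0.0, 0.2, -0.3]
grip_width: 0.0004
```

```bash
python3 -c "
from st import *
b=env.snapshot('top');r=[q[0][0] for q in red(b)][-1];w=onz('top',r,.094)*1000;print(r,w,R.T@(w[:2]-O))
S=(215+190/391*125,165+195/360*115)
cv2.imwrite('pics/e2.png',cv2.resize(b[160:300,205:335],None,fx=3,fy=3,interpolation=2))
env.close_job()"
```

```text
(273.81884765625, 188.8913116455078) [612.90574782 -21.55979116  94.        ] [101.95014298   1.5836923 ]
the job is handed in; nothing more can be done
```

View pics/e2.png

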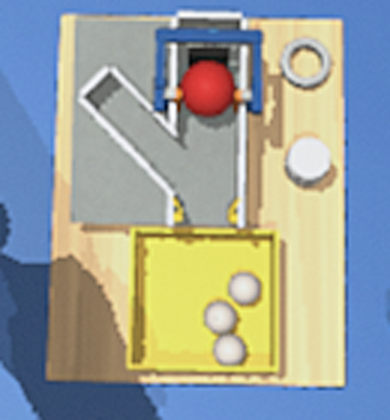

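The red ball is parked in the clip, all three white balls are in the yellow tray, and I handed the job in at about 11.7 s; no verdict was reported.

- **The move:** With the closed fingers I pushed the red ball (the smallest of the three in view, stuck in the outlet) up the lane. It went past the noses at a wrist force of about 6–7 N. I pressed it against the bumper at about 11 N, backed off 4 mm and lifted clear.
- **Red ball:** It measures x ≈ 102 mm up-lane, needing more than 82. It was at the same pixel in two pictures about 0.6 s apart, before and after a pause.
- **White balls:** All three lie in the tray in both the top and scene pictures.
- **Bystanders:** The tin and collar look unmoved in the pictures. The others I did not measure again, but the arm went nowhere near them.
- **Disagreements:** The force at the noses ran above the stated 3–5 N but stayed well under the 18 N limit. The bumper's give was only inferred from force and travel, about 1.3–1.9 mm, since I had no direct reading of it.

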